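# Pair up the heels and close the bay

## Task

One of the box's two bays already holds a shoe heel; its mate is lying on the bench. Slide the cover all the way off that bay, set the mate gently down (not dropped) flat and tread up on the bay's floor next to the first heel, then slide the cover fully home over the pair. Leave the round tin in the other bay and do not disturb the other things on the bench.

Things in the scene. Friction and masses are not known exactly. Their poses are not given: they have to be found in the camera images.
- box: Plywood box fixed to the bench, open on top, 242 x 296 mm (its x by its y) and 74 mm high. Origin: centre of its underside. A partition along its x axis at y = 0 divides it into two equal bays side by side along its y axis. Each bay inside: x from -105 to +105, |y| from 4 to 140 mm, floor 8 mm above the bench, walls up to 60 mm. Along the two ends x = -105..-121 and x = +105..+121 mm run the cover's guide rails, top at 74 mm.
- cover (a joint): Flat wooden cover, 220 x 144 x 8 mm, underside 60.5 mm and top face 68.5 mm above the bench, sliding along the box's y axis; it can hide one bay at a time. Value in m = the cover centre's y in the box frame: +0.072 (end stop) fully over the bay on the box's +y side, -0.072 (end stop) fully over the bay on the -y side. It starts about midway, hiding part of both bays, and stays where it is left; about 2 N moves it slowly, with some damping (4 N s/m).
- cover_grip (a point): Top centre of the cover's grip: an upright wooden rib standing at the middle of the cover, 22 mm thick along the box's y, 90 mm long along the box's x and 34 mm tall above the cover's top face. This point is 102.5 mm above the bench. It moves with the cover; its axes are the box's axes.
- heel_boxed: Shoe heel already in one of the two bays (either one, near one of the bay's two x ends): a D-shaped block of dark stacked layers with a black rubber tread on top, 75 mm long (x) x 56 mm wide (y) x 42 mm tall, round at its +x end (half round of radius 28 mm centred at x = +9.5 mm), flat sides parallel to its x from x = -37 to +9 mm. Origin: centre of its underside, z up. About 0.14 kg, loose. The two heels are the same.
- heel_loose: The mate: an identical D-shaped heel (75 x 56 x 42 mm, same axes, same origin), tread up on the bench to the left or to the right of the box, to be put into the bay beside the first heel.
- tin: Round metal tin, 74 mm across, 30 mm high, loose in the other bay, to be left there. Origin: centre of its underside.
- sand_block: Bystander: rectangular cork and wood sanding block, 110 (x) x 60 (y) x 36 mm, lying on the bench on the other side of the box from the loose heel. Origin: centre of its underside.
- brush: Bystander: shoe brush, 150 (x) x 48 (y) x 44 mm, on the bench. Origin: centre of its underside.
- screwdriver: Bystander: screwdriver about 150 mm long, lying on the bench along its x, handle towards -x.
- hammer: Bystander: hammer about 260 mm long, lying on the bench along its x, handle towards -x.
- glue: Bystander: white bottle, 56 mm across, 130 mm tall, standing. Origin: centre of its underside.

How it is judged:
On the way, in this order (a step that is already met when the one before it is completed fails the run):
1. the cover is slid off the bay that holds the heel (its centre at least 58 mm towards the other bay) (((y of heel_boxed in the frame of box above 0.02 m and value of joint cover below -0.058 m) or (y of heel_boxed in the frame of box below -0.02 m and value of joint cover above 0.058 m))), for 0.1 s.
2. the mate stands flat, tread up, on the floor of the same bay as the first heel, let go (x of heel_loose in the frame of box between -0.085 and 0.085 m and y of heel_loose in the frame of box between -0.132 and 0.132 m and z of each of heel_loose, heel_boxed in the frame of box below 0.014 m and angle between each of heel_loose, heel_boxed's own z axis and vertical below 0.15 rad and x of heel_boxed in the frame of box between -0.085 and 0.085 m and y of heel_boxed in the frame of box between -0.132 and 0.132 m and (y of each of heel_loose, heel_boxed in the frame of box above 0.02 m or y of each of heel_loose, heel_boxed in the frame of box below -0.02 m) and contact force between heel_loose and the fingers below 0.2 N), for 0.2 s.
3. the cover is slid home over the pair, within 5 mm of its end stop (((y of each of heel_loose, heel_boxed in the frame of box above 0.02 m and value of joint cover above 0.067 m and y of tin in the frame of box below -0.02 m) or (y of each of heel_loose, heel_boxed in the frame of box below -0.02 m and value of joint cover below -0.067 m and y of tin in the frame of box above 0.02 m))), for 0.2 s.
At the end, for the whole second after the job is handed in: Both heels lie flat (within 0.15 rad), tread up, at rest on the floor of the same bay (undersides less than 14 mm above the bench), the tin is in the other bay, and the cover is within 5 mm of its end stop over the heels' bay (x of heel_loose in the frame of box between -0.085 and 0.085 m and y of heel_loose in the frame of box between -0.132 and 0.132 m and z of each of heel_loose, heel_boxed in the frame of box below 0.014 m and angle between each of heel_loose, heel_boxed's own z axis and vertical below 0.15 rad and x of heel_boxed in the frame of box between -0.085 and 0.085 m and y of heel_boxed in the frame of box between -0.132 and 0.132 m and (y of each of heel_loose, heel_boxed in the frame of box above 0.02 m or y of each of heel_loose, heel_boxed in the frame of box below -0.02 m) and ((y of each of heel_loose, heel_boxed in the frame of box above 0.02 m and value of joint cover above 0.067 m and y of tin in the frame of box below -0.02 m) or (y of each of heel_loose, heel_boxed in the frame of box below -0.02 m and value of joint cover below -0.067 m and y of tin in the frame of box above 0.02 m)) and linear speed of each of heel_loose, heel_boxed below 0.02 m/s); the robot touches nothing.
It fails at once if the mate is dropped into the box (it falls at over 0.6 m/s, free of the fingers) (linear speed of heel_loose above 0.6 m/s and contact force between heel_loose and the fingers below 0.01 N and horizontal distance between heel_loose and box below 0.18 m).
It fails at once if a bystander on the bench (sanding block, brush, screwdriver, hammer or glue bottle) is moved more than 30 mm (distance of any of sand_block, brush, screwdriver, hammer, glue from where it was at the start of the episode above 0.03 m).
It also fails if it takes over 72 s, if anything falls off the work surface, if the arm or the gripper's body presses on something with over 40 N, if the wrist force passes 120 N, or if a joint passes its speed limit or range.

## Robot

A 6-joint arm with a two-finger parallel gripper is mounted at the origin on the work surface. World frame = base frame: x ahead of the robot, y to its left, z up, the work surface at z = 0. Lengths are in m, angles in rad, forces in N, time in s.
With the tool pointing down it reaches from about 0.275 to 0.775 m from the base axis. Payload 14.6 kg.
Tool frame: the origin (TCP) lies between the finger pads; the fingertips stand 22 mm ahead of it and the grasp point (between the pads) lies 3 mm ahead of it; z points along the fingers, y is the direction in which the jaws open and shut (so a half turn about z gives the same grasp; the last joint's range is limited). The gripper opens to 85 mm and grips with 20 to 120 N. Pads are 22 mm wide; open, the fingers measure 114 mm over their backs; the gripper's body (76 mm by 85 mm) begins 54 mm behind the grasp point. The pads swing forward as they close: fully open they stand 13 mm farther back than shut.
Start: joints at [-1.29, 0.263, -0.048, 1.259, 0, 1.415], TCP at [0.222, -0.476, 0.253] pointing down, gripper open.
Joint ranges: [-2.65, 2.65], [-0.89, 1.7], [-1.18, 1.37], [-2.13, 2.11], [-1.35, 1.29], [-3.14, 3.14]. Speed limits (rad/s): [1.89, 1.89, 2.57, 2.79, 3.14, 3.14].

## Interface

Orientations are given as a rotation vector (axis times angle).
In Python, from plant import robot, vision gives the robot as it stands. The module is installed in compiled form; this text tells all that it offers.
- The arm moves only by the shell command python3 -m inch 'ROWS' [FORCE]. ROWS is JSON, one flat list of numbers, 7 for each row, row after row: the opening, from 0 (shut) to 1 (fully open), then the shift along the tool's x, y, z normalised to -1 to 1, where 1 is 10 cm, then the turn, a rotation vector about the tool's x, y, z normalised to -1 to 1, where 1 is pi/4 rad. A call has 1 to 10 rows; each row shifts and turns the commanded pose from where the row before left it, along the tool's axes as they then stand; what a row does not reach is not made up. A row lasts 1/8 s, in which the tool goes at most 62.5 mm and 10.7 degrees, less where a joint would pass 70% of its speed; a pose out of reach is approached as far as the arm can. A call with a number of a shift or a turn outside -1 to 1 is refused whole. A call with a gripper value outside its range is refused whole. The fingers move at their own pace and stop on an object; FORCE is the grip in N (left out, the last holds). Time passes only in rows, so rows that do not move let the fingers close. It gives the time, the measured TCP pose, the force and the opening at its end, in the units of the state.
- robot.sense(): the state, without advancing time (a new reading comes with each control period).
- vision.get_image(name): name is "scene" or "top"; returns (picture, depth): 420x560x3 uint8, red, green, blue; 420x560 float32, m along the optical axis (not along the pixel's ray), 0 where there is no reading.
- vision.calibration(name): a dict with "fx", "fy", "cx", "cy" (pixels), "extrinsics" (4x4, takes a point from world to camera coordinates). Camera axes: x right, y up, looking along -z (the intrinsics and any distortion apply to the point x, -y, -z); pixel columns grow to the right and rows downward; lengths in m; the calibration is good to about 2 mm. A picture is of the moment at which its call begins. calibration takes no time and is no camera call.
- robot.job_done(): hands the job in, once; it reports no verdict.
The state is a dict: "time": time; "joint_pos": joint angles; "qvel": joint speeds; "effort": joint torques, N m; "position": TCP position; "eef_rot": TCP orientation; "contact_force": force on the tool from outside, world axes, zero at the start; "ft_torque": the same for the moment, N m; "grip_width": opening from 0.0 (shut) to 1.0 (fully open).
Only numpy, scipy, OpenCV 4.12 (cv2) and the standard library are available. Lean on these libraries where they do the work, as an engineer would, in place of code of your own. Each camera call takes 0.05 s, during which the arm holds its last target.

## Working session

There is one attempt and no reset: what is moved stays moved. The work goes in short steps, Python scripts to look and compute and a shell command to move; the robot and the scene stay as the last step left them, time stands still between calls to the robot, and variables do not carry over. Pictures are saved under pics/ and viewed, and the job is handed in when it is done.

```bash
mkdir -p pics; python3 - <<'E'
from plant import robot, vision
import cv2,numpy as np
print(robot.sense())
for n in("scene","top"):
    p,d=vision.get_image(n); cv2.imwrite(f"pics/{n}0.png",p[:,:,::-1]); np.savez(f"pics/{n}0.npz",p=p,d=d)
    print(n,vision.calibration(n))
E
```

```text
{'time': 0.0, 'joint_pos': array([-1.29030013e+00,  2.63508794e-01, -4.89445254e-02,  1.25942484e+00,
        2.00790380e-05,  1.41550985e+00]), 'qvel': array([-1.08957260e-03,  3.63668171e-04,  7.05730750e-05,  1.08709629e-03,
       -6.41203488e-04, -1.04592365e-03]), 'effort': array([ 3.53778305e-04, -6.37626100e+01,  3.84568727e+01,  1.35527263e-02,
       -1.09495595e-04,  3.74787220e-06]), 'position': array([ 0.22154509, -0.47567186,  0.25282964]), 'eef_rot': array([-3.06625571e+00, -6.78888467e-01,  7.48136800e-05]), 'contact_force': array([-0.1077095 ,  0.15115286, -0.09173681]), 'ft_torque': array([-0.01007136, -0.01757556,  0.00966775]), 'grip_width': 0.998026499669394}
scene {'fx': 494.80194681551444, 'fy': 494.80194681551444, 'cx': 278.3199945968643, 'cy': 209.98143127911436, 'extrinsics': array([[ 0.85898226,  0.51200147, -0.00199547, -0.46634174],
       [-0.40967598,  0.68963854,  0.59713003,  0.19917397],
       [ 0.3071076 , -0.51210661,  0.80214197, -1.79781924],
       [ 0.        ,  0.        ,  0.        ,  1.        ]])}
top {'fx': 448.1055511711071, 'fy': 448.1055511711071, 'cx': 272.0901370241305, 'cy': 204.21545693988642, 'extrinsics': array([[-0.0161475 , -0.99928605, -0.03415612, -0.02861392],
       [ 0.98326306, -0.02207013,  0.18084982, -0.58124563],
       [-0.18147453, -0.03066418,  0.98291744, -1.0486727 ],
       [ 0.        ,  0.        ,  0.        ,  1.        ]])}
```

View pics/scene0.png

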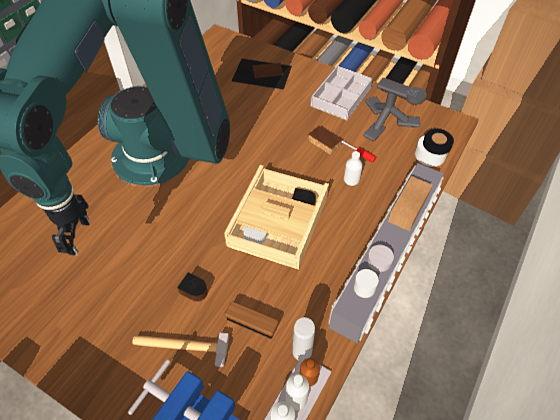

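View pics/top0.png

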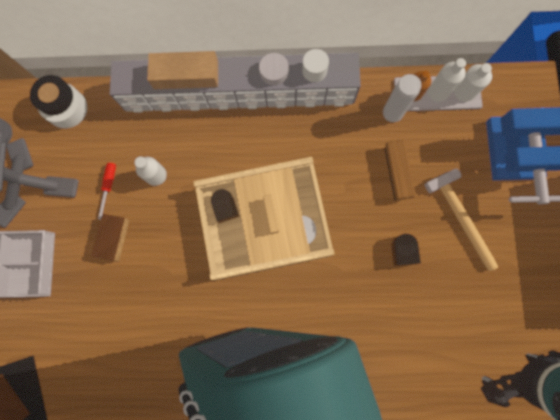

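The top view has +x up and +y left. The boxed heel is at pixel (223,205), in the left (+y) bay at its far end. The tin is at (308,230), the loose heel at (406,250), and the cover's rib at (271,205). Next I'll measure these.

```bash
cat > h.py <<'E'
import numpy as np,cv2
from plant import robot,vision
def snap(n,tag):
    p,d=vision.get_image(n); np.savez(f"pics/{n}{tag}.npz",p=p,d=d); cv2.imwrite(f"pics/{n}{tag}.png",p[:,:,::-1]); return p,d
def load(n,tag):
    z=np.load(f"pics/{n}{tag}.npz"); return z['p'],z['d']
def cloud(n,d):
    c=vision.calibration(n);E=c['extrinsics']
    v,u=np.mgrid[:d.shape[0],:d.shape[1]]
    P=np.stack([(u-c['cx'])/c['fx']*d,-(v-c['cy'])/c['fy']*d,-d],-1)
    W=(P-E[:3,3])@E[:3,:3]; W[d<=0]=np.nan; return W
def crop(p,x0,y0,x1,y1,s,f):
    cv2.imwrite(f,cv2.resize(p[y0:y1,x0:x1,::-1],None,fx=s,fy=s,interpolation=cv2.INTER_CUBIC))
E
python3 - <<'E'
from h import *
p,d=load("top","0");W=cloud("top",d)
def q(name,x0,y0,x1,y1,z0,z1):
    w=W[y0:y1,x0:x1].reshape(-1,3); w=w[(w[:,2]>z0)&(w[:,2]<z1)]
    if len(w)<5: print(name,'few');return
    r=cv2.minAreaRect((w[:,:2]*1000).astype(np.float32)); 
    print(name,len(w),'mean',w.mean(0).round(4),'rect',np.round(r[0],1),np.round(r[1],1),round(r[2],1))
    return w
print('bench z',np.nanmedian(W[300:330,60:120,2]), np.nanmedian(W[280:320,340:400,2]))
q('heelL',385,225,430,275,.03,.055)
q('boxed',205,180,245,225,.035,.056)
q('rib',245,160,300,250,.09,.115)
q('cover',225,150,315,280,.062,.0695)
q('boxrim',185,150,340,285,.055,.085)
q('tin',290,200,325,260,.028,.05)
q('brush',380,135,418,205,.03,.055)
q('hammer',420,160,500,275,.01,.06)
q('glue',130,150,170,190,.1,.15)
crop(p,180,140,440,290,3,"pics/c0.png")
E
```

```text
bench z -0.001284797237733494 -2.9217857535557417e-05
heelL 705 mean [ 0.4633 -0.3626  0.0417] rect [ 465.7 -363.9] [73.7 57.7] 3.1
boxed 731 mean [0.5863 0.0829 0.0486] rect [588.6  89.9] [98.4 82.4] 6.8
rib 355 mean [ 0.549  -0.0385  0.1015] rect [550.1 -38.3] [89.7 21.7] 10.3
cover 3875 mean [ 0.5482 -0.0382  0.0672] rect [550.8 -37.7] [279.4 218. ] 1.8
boxrim 7133 mean [ 0.5478 -0.0312  0.068 ] rect [547.  -16.9] [243.1 296.9] 10.6
tin 271 mean [ 0.522  -0.1344  0.0378] rect [ 518.4 -142.4] [140.4  44.9] 10.8
brush 1167 mean [ 0.6625 -0.3601  0.043 ] rect [ 665.4 -362.2] [150.6  50.3] 7.3
hammer 1532 mean [ 0.5577 -0.5167  0.0232] rect [ 559.8 -505.5] [192.6 284.8] 82.3
glue 151 mean [0.672  0.2628 0.1213] rect [673.2 264.4] [26.  26.4] 28.9
```

View pics/c0.png

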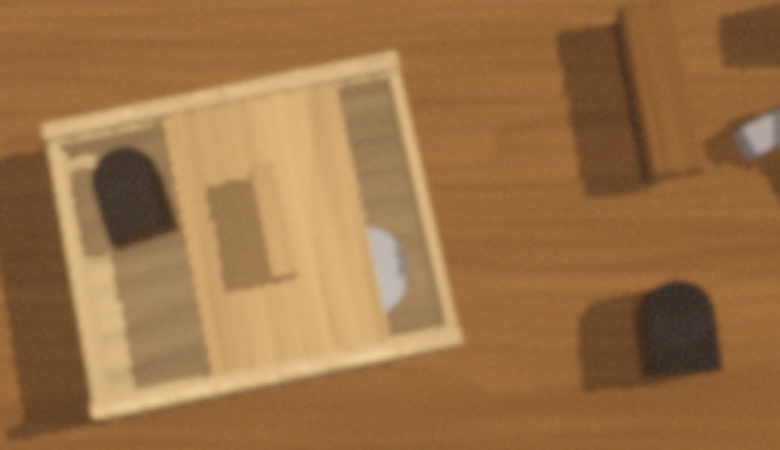

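```bash
cat >> h.py <<'E'
from scipy.spatial.transform import Rotation as R
BC=np.array([0.547,-0.017]);BY=np.deg2rad(10.5)
def b2w(x,y): c,s=np.cos(BY),np.sin(BY); return BC+[c*x-s*y,s*x+c*y]
def w2b(w): c,s=np.cos(BY),np.sin(BY); d=np.asarray(w)[...,:2]-BC; return np.stack([c*d[...,0]+s*d[...,1],-s*d[...,0]+c*d[...,1]],-1)
def plan(xy,z,yawdeg):
    s=robot.sense(); M=R.from_rotvec(s['eef_rot']).as_matrix(); p=s['position']
    yaw=np.deg2rad(yawdeg)
    # nearest grasp: tool x along +-(cos yaw,sin yaw), z down
    best=None
    for k in (0,np.pi):
        a=yaw+k; X=np.array([np.cos(a),np.sin(a),0]);Z=np.array([0,0,-1.]);T=np.stack([X,np.cross(Z,X),Z],1)
        rv=R.from_matrix(M.T@T).as_rotvec()
        if best is None or np.linalg.norm(rv)<np.linalg.norm(best[0]): best=(rv,T)
    rv,T=best; d=np.array([xy[0],xy[1],z])-p
    print('pos',p.round(4),'turn units',(rv/(np.pi/4)).round(3),'deg',np.rad2deg(rv).round(1),'shift in TARGET axes units',(T.T@d*10).round(3),'in current axes',(M.T@d*10).round(3),'q6',s['joint_pos'][5].round(2),'F',s['contact_force'].round(1),'g',round(s['grip_width'],3),'t',round(s['time'],2))
E
python3 - <<'E'
from h import *
p,d=load("top","0");W=cloud("top",d)
def dark(x0,y0,x1,y1,z0,z1):
    m=p[y0:y1,x0:x1].max(-1)<75
    w=W[y0:y1,x0:x1][m]; w=w[(w[:,2]>z0)&(w[:,2]<z1)]
    r=cv2.minAreaRect((w[:,:2]*1000).astype(np.float32)); print(len(w),w.mean(0).round(3),r); return w
dark(385,225,430,275,.034,.06)
w=dark(205,180,245,225,.04,.058); b=w2b(w); print('boxed in box: min',b.min(0),'max',b.max(0))
w=W[150:280,290:330].reshape(-1,3); w=w[(w[:,2]>.03)&(w[:,2]<.046)];print('tin',np.median(w2b(w),0),w2b(w).min(0),w2b(w).max(0))
plan(b2w(0.0,-0.0215),0.18,10.5)
E
```

```text
602 [ 0.463 -0.361  0.042] ((464.96734619140625, -361.4173278808594), (69.84366607666016, 52.58919143676758), 2.8158416748046875)
516 [0.582 0.081 0.049] ((584.6632690429688, 81.88426208496094), (71.07839965820312, 50.0189094543457), 16.8933048248291)
boxed in box: min [0.01741677 0.06254383] max [0.09009062 0.11611604]
tin [-0.04340314 -0.10953684] [-0.12132434 -0.1406123 ] [ 0.10579135 -0.04954076]
pos [ 0.2216 -0.4757  0.2529] turn units [-0.001 -0.     0.322] deg [-0.1 -0.  14.5] shift in TARGET axes units [ 4.036 -3.702  0.729] in current axes [ 4.833 -2.576  0.732] q6 1.42 F [-0.2  1.1  0.2] g 0.998 t 0.1
```

```bash
python3 -m inch '[1,0,0,0,0,0,0.161, 1,0,0,0,0,0,0.161, 1,0.35,-0.32,0,0,0,0, 1,0.4,-0.37,0,0,0,0, 1,0.4,-0.37,0,0,0,0, 1,0.4,-0.37,0,0,0,0, 1,0.4,-0.37,0,0,0,0, 1,0.4,-0.37,0,0,0,0, 1,0.4,-0.37,0,0,0,0, 1,0.4,-0.37,0,0,0,0]' 40; python3 - <<'E'
from h import *
plan(b2w(0.0,-0.0215),0.18,10.5)
E
```

```text
time: 1.35
position: [0.4792, -0.1308, 0.2532]
eef_rot: [-3.128, -0.287, 0.0]
contact_force: [0.8, -1.1, -0.6]
grip_width: 0.996
pos [ 0.4792 -0.1308  0.2532] turn units [-0.  0. -0.] deg [-0.  0. -0.] shift in TARGET axes units [ 0.874 -0.78   0.732] in current axes [ 0.874 -0.781  0.732] q6 2.53 F [ 0.8 -1.1 -0.6] g 0.996 t 1.35
```

```bash
python3 -m inch '[1,0.3,-0.26,0,0,0,0, 1,0.3,-0.26,0,0,0,0, 1,0.274,-0.26,0,0,0,0, 1,0,0,0.3,0,0,0, 1,0,0,0.4,0,0,0, 1,0,0,0.4,0,0,0, 1,0,0,0.3,0,0,0, 1,0,0,0,0,0,0]' 40; python3 - <<'E'
from h import *
plan(b2w(0.0,-0.0215),0.096,10.5)
E
```

```text
time: 2.35
position: [0.5488, -0.0396, 0.1116]
eef_rot: [-3.127, -0.287, 0.006]
contact_force: [-0.2, -0.7, 0.9]
grip_width: 0.998
pos [ 0.5488 -0.0396  0.1116] turn units [-0.002  0.005 -0.   ] deg [-0.1  0.2 -0. ] shift in TARGET axes units [ 0.023 -0.011  0.156] in current axes [ 0.024 -0.01   0.156] q6 2.74 F [-0.2 -0.7  0.9] g 0.998 t 2.35
```

```bash
python3 -m inch '[1,0.02,-0.01,0.156,0,0,0, 0.2,0,0,0,0,0,0, 0,0,0,0,0,0,0, 0,0,0,0,0,0,0, 0,0,0,0,0,0,0]' 30; python3 - <<'E'
from h import *
plan(b2w(0.0,-0.072),0.096,10.5); snap("top","1")
E
```

```text
time: 2.98
position: [0.5522, -0.0385, 0.0982]
eef_rot: [3.128, 0.287, 0.001]
contact_force: [-0.9, 0.8, 4.4]
grip_width: 0.251
pos [ 0.5522 -0.0385  0.0982] turn units [ 0.    -0.001 -0.   ] deg [ 0. -0. -0.] shift in TARGET axes units [-0.012  0.499  0.022] in current axes [-0.012  0.499  0.022] q6 2.74 F [-0.9  0.8  4.4] g 0.251 t 2.98
```

View pics/top1.png

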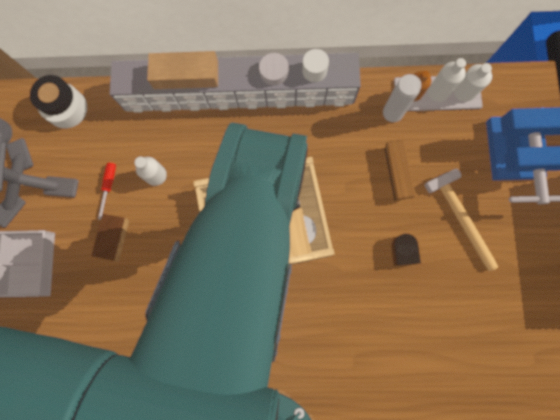

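The opening of 0.251 is about 21 mm, so the jaws are on the rib. The arm hides most of the box. Next I'll slide the cover.

```bash
python3 -m inch '[0,0,0.08,0,0,0,0, 0,0,0.12,0,0,0,0, 0,0,0.12,0,0,0,0, 0,0,0.1,0,0,0,0, 0,0,0.07,0,0,0,0, 0,0,0,0,0,0,0]' 30; python3 - <<'E'
from h import *
plan(b2w(0.0,-0.072),0.096,10.5)
E
```

```text
time: 3.78
position: [0.5609, -0.0854, 0.0982]
eef_rot: [-3.125, -0.288, -0.002]
contact_force: [-1.4, 13.2, 9.6]
grip_width: 0.249
pos [ 0.5609 -0.0854  0.0982] turn units [-0.004 -0.002  0.   ] deg [-0.2 -0.1  0. ] shift in TARGET axes units [-0.012  0.022  0.022] in current axes [-0.012  0.022  0.022] q6 2.66 F [-1.4 13.2  9.6] g 0.249 t 3.77
```

```bash
python3 -m inch '[0.6,0,-0.02,0,0,0,0, 1,0,0,0,0,0,0, 1,0,0,0,0,0,0, 1,0,0,-0.3,0,0,0, 1,0,0,-0.4,0,0,0, 1,0,0,-0.4,0,0,0]' 30; python3 - <<'E'
from h import *
c,s=np.cos(.05),np.sin(.05)
plan(np.array([0.4655,-0.363])-0.008*np.array([c,s]),0.028,3.0)
E
```

```text
time: 4.53
position: [0.5604, -0.0848, 0.2089]
eef_rot: [3.128, 0.287, -0.0]
contact_force: [0.5, -0.3, -0.1]
grip_width: 1.0
pos [ 0.5604 -0.0848  0.2089] turn units [0.    0.    0.166] deg [0.  0.  7.5] shift in TARGET axes units [-1.173  2.728  1.809] in current axes [-1.517  2.552  1.809] q6 2.66 F [ 0.5 -0.3 -0.1] g 1.0 t 4.53
```

```bash
python3 -m inch '[1,0,0,0,0,0,0.166, 1,-0.19,0.44,0,0,0,0, 1,-0.2,0.46,0,0,0,0, 1,-0.2,0.46,0,0,0,0, 1,-0.2,0.46,0,0,0,0, 1,-0.2,0.46,0,0,0,0, 1,-0.18,0.44,0,0,0,0, 1,0,0,0.3,0,0,0, 1,0,0,0,0,0,0]' 30; python3 - <<'E'
from h import *
p,d=snap("top","2"); snap("scene","2")
W=cloud("top",d)
w=W[150:280,180:340].reshape(-1,3); w=w[(w[:,2]>.09)&(w[:,2]<.115)]; print('rib',w2b(w).mean(0),len(w))
c,s=np.cos(.05),np.sin(.05)
plan(np.array([0.4655,-0.363])-0.008*np.array([c,s]),0.028,3.0)
crop(p,180,140,440,290,3,"pics/c2.png")
E
```

```text
time: 5.65
position: [0.4569, -0.3622, 0.1761]
eef_rot: [-3.138, -0.081, 0.004]
contact_force: [-0.3, 0.3, -0.1]
grip_width: 1.002
rib [-0.00165392 -0.0716407 ] 365
pos [ 0.4581 -0.3623  0.1783] turn units [-0.     0.     0.001] deg [-0.  0.  0.] shift in TARGET axes units [-0.007  0.011  1.503] in current axes [-0.006  0.011  1.503] q6 2.28 F [ 0.3 -0.4  0.3] g 1.003 t 5.75
```

View pics/c2.png

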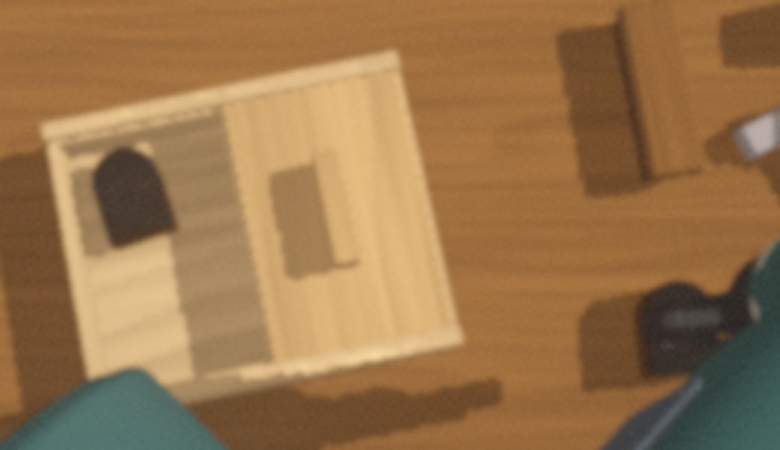

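View pics/scene2.png

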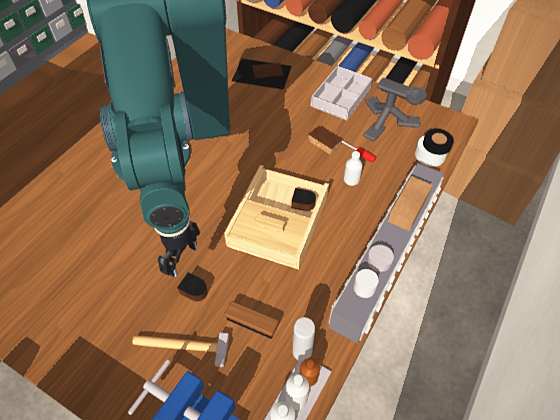

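The cover reads -0.0716 with the heel bay open, and the gripper is above the loose heel. I'll go down now.

```bash
python3 -m inch '[1,0,0,0.4,0,0,0, 1,0,0,0.45,0,0,0, 1,0,0,0.4,0,0,0, 1,0,0,0.24,0,0,0, 1,0,0,0,0,0,0, 0.4,0,0,0,0,0,0, 0.4,0,0,0,0,0,0, 0.4,0,0,0,0,0,0]' 40; python3 - <<'E'
from h import *
plan(b2w(-0.058,0.072),0.19,10.5)
E
```

```text
time: 6.75
position: [0.4587, -0.3631, 0.0304]
eef_rot: [3.139, 0.083, 0.003]
contact_force: [-0.4, 2.1, 7.1]
grip_width: 0.651
pos [ 0.4587 -0.3631  0.0304] turn units [ 0.002 -0.002 -0.166] deg [ 0.1 -0.1 -7.5] shift in TARGET axes units [ 0.919 -3.962 -1.596] in current axes [ 0.398 -4.045 -1.602] q6 2.28 F [-0.4  2.1  7.1] g 0.651 t 6.75
```

```bash
python3 -m inch '[0.4,0,0,-0.2,0,0,0, 0.4,0,0,-0.35,0,0,0, 0.4,0,0,-0.4,0,0,0, 0.4,0,0,-0.4,0,0,0, 0.4,0,0,-0.25,0,0,-0.166, 0.4,0,0,0,0,0,0]' 40; python3 - <<'E'
from h import *
plan(b2w(-0.058,0.072),0.19,10.5)
E
```

```text
time: 7.5
position: [0.4586, -0.3632, 0.191]
eef_rot: [3.125, 0.286, 0.004]
contact_force: [0.2, -0.6, -1.6]
grip_width: 0.648
pos [ 0.4586 -0.3632  0.191 ] turn units [ 0.004 -0.003 -0.001] deg [ 0.2 -0.1 -0. ] shift in TARGET axes units [ 0.92  -3.963  0.01 ] in current axes [ 9.180e-01 -3.963e+00 -2.000e-03] q6 2.15 F [ 0.2 -0.6 -1.6] g 0.648 t 7.5
```

```bash
python3 -m inch '[0.4,0.06,-0.25,0,0,0,0, 0.4,0.1,-0.45,0,0,0,0, 0.4,0.11,-0.49,0,0,0,0, 0.4,0.12,-0.5,0,0,0,0, 0.4,0.12,-0.5,0,0,0,0, 0.4,0.11,-0.49,0,0,0,0, 0.4,0.1,-0.46,0,0,0,0, 0.4,0.1,-0.42,0,0,0,0, 0.4,0.1,-0.403,0,0,0,0, 0.4,0,0,0,0,0,0]' 40; python3 - <<'E'
from h import *
snap("scene","3"); p,d=load("scene","3"); crop(p,130,60,370,300,2.5,"pics/c3.png")
p,d=snap("top","3"); crop(p,180,140,440,290,3,"pics/t3.png")
plan(b2w(-0.058,0.072),0.038,10.5)
E
```

```text
time: 8.75
position: [0.4757, 0.046, 0.1879]
eef_rot: [-3.128, -0.288, 0.002]
contact_force: [0.3, -0.9, -1.9]
grip_width: 0.653
pos [0.476  0.044  0.1881] turn units [ 0.     0.001 -0.001] deg [ 0.   0.  -0.1] shift in TARGET axes units [0.007 0.009 1.501] in current axes [0.008 0.009 1.501] q6 2.88 F [-0.6 -0.4 -1.9] g 0.65 t 8.85
```

View pics/c3.png

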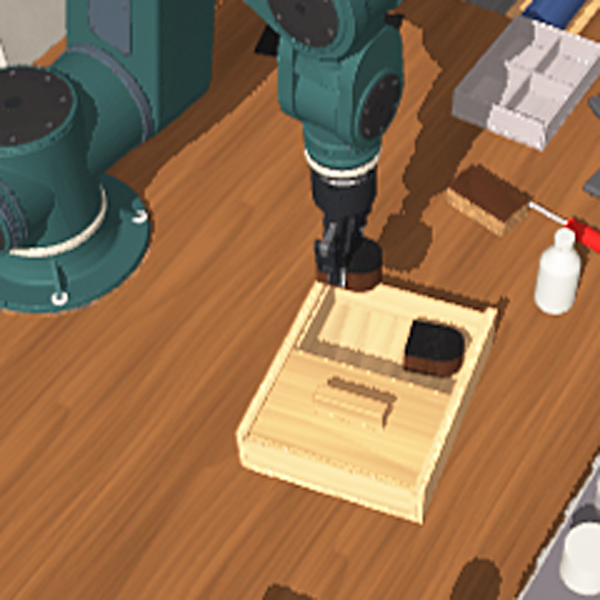

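View pics/t3.png

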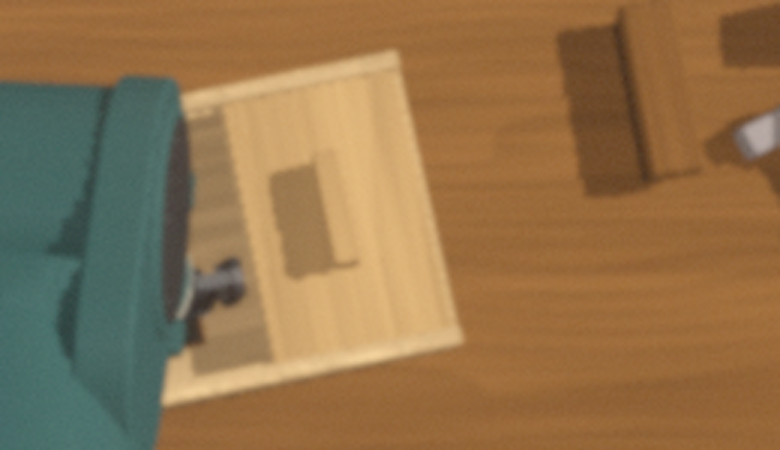

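The heel is held level over the open end of the bay. I'll lower it to about 10 mm above the floor, then go slowly.

```bash
python3 -m inch '[0.4,0,0,0.25,0,0,0, 0.4,0,0,0.35,0,0,0, 0.4,0,0,0.35,0,0,0, 0.4,0,0,0.25,0,0,0, 0.4,0,0,0.15,0,0,0, 0.4,0,0,0,0,0,0]' 40; python3 - <<'E'
from h import *
plan(b2w(-0.058,0.072),0.038,10.5)
E
```

```text
time: 9.6
position: [0.4756, 0.0429, 0.0527]
eef_rot: [-3.129, -0.283, 0.003]
contact_force: [0.0, -0.1, -1.3]
grip_width: 0.646
pos [0.4756 0.0429 0.0527] turn units [-0.001  0.003 -0.004] deg [-0.   0.1 -0.2] shift in TARGET axes units [ 0.013 -0.001  0.147] in current axes [ 0.014 -0.001  0.147] q6 2.88 F [ 0.  -0.1 -1.3] g 0.646 t 9.6
```

```bash
python3 -m inch '[0.4,0,0,0.05,0,0,0, 0.4,0,0,0.05,0,0,0, 0.4,0,0,0.03,0,0,0, 0.4,0,0,0,0,0,0, 0.4,0,0,0,0,0,0]' 40; python3 - <<'E'
from h import *
plan(b2w(-0.058,0.072),0.038,10.5)
E
```

```text
time: 10.22
position: [0.4764, 0.0439, 0.0408]
eef_rot: [3.128, 0.287, 0.0]
contact_force: [-0.1, 0.3, -1.7]
grip_width: 0.65
pos [0.4764 0.0439 0.0408] turn units [ 0. -0. -0.] deg [ 0. -0. -0.] shift in TARGET axes units [0.003 0.007 0.028] in current axes [0.003 0.007 0.028] q6 2.88 F [-0.1  0.3 -1.7] g 0.65 t 10.22
```

```bash
python3 -m inch '[0.4,0,0,0.02,0,0,0, 0.4,0,0,0,0,0,0]' 40;  python3 -m inch '[0.4,0,0,0.01,0,0,0, 0.4,0,0,0,0,0,0]' 40
```

```text
time: 10.48
position: [0.4763, 0.0439, 0.0386]
eef_rot: [3.128, 0.287, -0.0]
contact_force: [-0.5, -0.4, -2.1]
grip_width: 0.649
time: 10.72
position: [0.4763, 0.0439, 0.0384]
eef_rot: [3.128, 0.287, 0.001]
contact_force: [-5.8, 0.6, 17.1]
grip_width: 0.652
```

It's on the floor with 17 N upward. I'll release and back off.

```bash
python3 -m inch '[0.7,0,0,-0.01,0,0,0, 0.95,0,0,0,0,0,0, 0.95,0,0,0,0,0,0, 0.95,0,0,0,0,0,0, 0.95,0,0,-0.1,0,0,0, 0.95,0,0,-0.3,0,0,0, 0.95,0,0,-0.4,0,0,0, 0.95,0,0,-0.4,0,0,0, 0.95,0,0,-0.3,0,0,0]' 40; python3 - <<'E'
from h import *
plan(b2w(0.0,-0.0716),0.19,10.5)
p,d=snap("scene","4"); crop(p,200,130,360,290,3.5,"pics/c4.png")
E
```

```text
time: 11.85
position: [0.4764, 0.0439, 0.1911]
eef_rot: [3.128, 0.287, 0.003]
contact_force: [-0.8, -0.6, -0.9]
grip_width: 0.95
pos [0.4764 0.0439 0.1911] turn units [ 0.001 -0.002 -0.   ] deg [ 0.  -0.1 -0. ] shift in TARGET axes units [0.583 1.443 0.011] in current axes [0.583 1.443 0.012] q6 2.88 F [-0.8 -0.6 -0.9] g 0.95 t 11.85
```

View pics/c4.png

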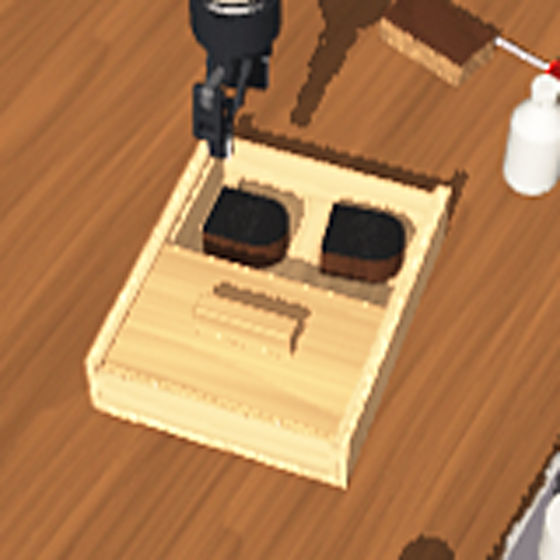

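Both heels lie flat and tread up in the bay. I'll measure the mate's height from depth and go to the rib.

```bash
python3 -m inch '[0.95,0.14,0.34,0,0,0,0, 0.95,0.16,0.4,0,0,0,0, 0.95,0.16,0.4,0,0,0,0, 0.95,0.123,0.303,0,0,0,0, 0.95,0,0,0,0,0,0]' 40; python3 - <<'E'
from h import *
p,d=load("scene","4");W=cloud("scene",d)
b=w2b(W); m=(W[...,2]>.025)&(W[...,2]<.075)&(p.max(-1)<60)&(b[...,0]>-.1)&(b[...,0]<.1)&(b[...,1]>.01)&(b[...,1]<.135)
for k in(-1,1):
    mm=m&(b[...,0]*k>0); q=W[mm]; q=q[q[:,2]>np.percentile(q[:,2],40)]; print(len(q),w2b(q).mean(0),'z',np.percentile(q[:,2],[0,50,95]))
plan(b2w(0.0,-0.0716),0.097,10.5)
E
```

```text
time: 12.52
position: [0.5606, -0.089, 0.1886]
eef_rot: [3.129, 0.284, 0.0]
contact_force: [0.8, -0.4, 0.0]
grip_width: 0.945
176 [-0.04956491  0.07176181] z [0.04831906 0.05079209 0.05443667]
170 [0.05862875 0.09008441] z [0.04880798 0.05105157 0.05583793]
pos [ 0.5606 -0.089   0.1886] turn units [ 0.    -0.    -0.003] deg [ 0.  -0.  -0.1] shift in TARGET axes units [-0.003 -0.017  0.916] in current axes [-0.003 -0.017  0.916] q6 2.66 F [ 0.8 -0.4  0. ] g 0.945 t 12.53
```

Both heel tops are at about 50 mm, so both sit on the floor. Now I'll grip the rib.

```bash
python3 -m inch '[0.95,0,-0.015,0.25,0,0,0, 0.95,0,0,0.35,0,0,0, 0.95,0,0,0.24,0,0,0, 0.95,0,0,0.07,0,0,0, 0.95,0,0,0,0,0,0, 0.2,0,0,0,0,0,0, 0,0,0,0,0,0,0, 0,0,0,0,0,0,0, 0,0,0,0,0,0,0]' 30; python3 - <<'E'
from h import *
plan(b2w(0.0,0.072),0.097,10.5)
E
```

```text
time: 13.65
position: [0.5597, -0.0855, 0.0982]
eef_rot: [-3.128, -0.287, -0.001]
contact_force: [-1.7, 3.3, 7.1]
grip_width: 0.251
pos [ 0.5597 -0.0855  0.0982] turn units [-0.001 -0.001 -0.   ] deg [-0. -0. -0.] shift in TARGET axes units [-0.    -1.417  0.012] in current axes [-0.    -1.417  0.013] q6 2.66 F [-1.7  3.3  7.1] g 0.251 t 13.65
```

```bash
python3 -m inch '[0,0,-0.1,0,0,0,0, 0,0,-0.18,0,0,0,0, 0,0,-0.2,0,0,0,0, 0,0,-0.2,0,0,0,0, 0,0,-0.2,0,0,0,0, 0,0,-0.2,0,0,0,0, 0,0,-0.18,0,0,0,0, 0,0,-0.1,0,0,0,0, 0,0,-0.05,0,0,0,0, 0,0,0,0,0,0,0]' 30; python3 - <<'E'
from h import *
plan(b2w(0.0,0.072),0.097,10.5)
E
```

```text
time: 14.9
position: [0.5339, 0.0534, 0.0981]
eef_rot: [-3.128, -0.288, -0.001]
contact_force: [-1.9, 1.4, 6.7]
grip_width: 0.248
pos [0.5339 0.0534 0.0981] turn units [-0.    -0.001  0.   ] deg [-0. -0.  0.] shift in TARGET axes units [ 0.    -0.004  0.011] in current axes [ 0.    -0.004  0.011] q6 2.91 F [-1.9  1.4  6.7] g 0.248 t 14.9
```

```bash
python3 -m inch '[0,0,-0.02,0,0,0,0, 0,0,-0.01,0,0,0,0, 0,0,0,0,0,0,0]' 30;  python3 -m inch '[0.5,0,0.02,0,0,0,0, 0.95,0,0,0,0,0,0, 0.95,0,0,0,0,0,0, 0.95,0,0,-0.3,0,0,0, 0.95,0,0,-0.5,0,0,0, 0.95,0,0,-0.5,0,0,0, 0.95,-0.1,0.4,0,0,0,0, 0.95,-0.1,0.5,0,0,0,0, 0.95,-0.1,0.5,0,0,0,0, 0.95,-0.1,0.5,0,0,0,0]' 30; python3 -m inch '[0.95,-0.1,0.5,0,0,0,0, 0.95,-0.1,0.5,0,0,0,0, 0.95,0,0.2,0,0,0,0, 0.95,0,0,0,0,0,0]' 30;python3 - <<'E'
from h import *
p,d=snap("top","5");W=cloud("top",d)
w=W[150:280,180:340].reshape(-1,3); w=w[(w[:,2]>.09)&(w[:,2]<.115)]; print('rib',w2b(w).mean(0),len(w))
p2,_=snap("scene","5")
crop(p,180,140,440,290,3,"pics/c5.png")
E
```

```text
time: 15.28
position: [0.5335, 0.0558, 0.0981]
eef_rot: [3.128, 0.287, 0.001]
contact_force: [-2.5, -1.1, 6.0]
grip_width: 0.25
time: 16.52
position: [0.5288, -0.142, 0.2277]
eef_rot: [3.128, 0.287, 0.0]
contact_force: [0.6, 0.2, 0.4]
grip_width: 0.948
time: 17.02
position: [0.5313, -0.2627, 0.2273]
eef_rot: [-3.128, -0.285, 0.001]
contact_force: [-0.3, 0.8, 0.2]
grip_width: 0.951
rib [-0.00184016  0.07117699] 369
```

View pics/c5.png

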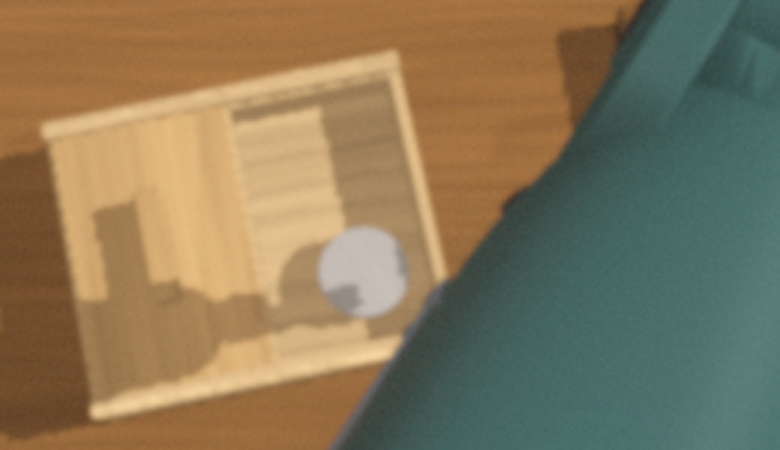

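View pics/scene5.png

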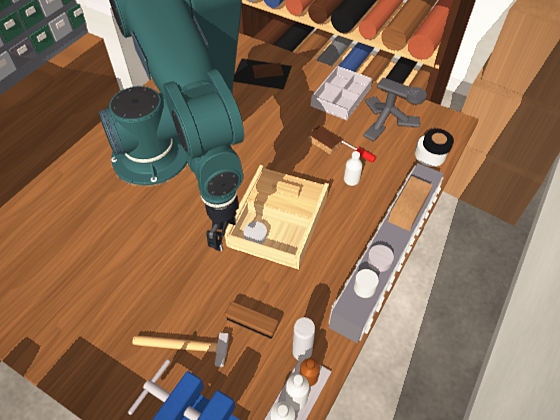

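The cover is closed at about 0.071. The tin is at crop pixel (363,270), alone in the other bay. The gripper is clear and the bystanders look unmoved. I'll hand in.

```bash
python3 - <<'E'
from plant import robot
print(robot.job_done(), robot.sense()['time'])
E
```

```text
the job is handed in; nothing more can be done
the job is handed in; nothing more can be done
```

I handed the job in at about 17 s of robot time, and every check I made beforehand passed; the hand-in itself reports no verdict.

- **Cover off:** I slid it by its grip off the heel bay. The camera measured it at −0.0716 m, and 13 N on the tool showed it against its stop.
- **Mate placed:** I lowered the loose heel slowly onto the bay floor and released it there. It is flat and tread up beside the first heel, with clear space between them. From depth, both heel tops were about 50–51 mm above the bench, as expected for heels resting on the floor.
- **Cover home:** The last image put it at about +0.071 m, within about 1 mm of its stop. I felt no clear contact force there, so the position rests on the image and on 144 mm of measured tool travel.
- **Everything else:** The tin is alone in the other bay and the gripper is clear of everything. The bystanders look unmoved by eye in the scene view; I did not re-measure their positions.

The heels are under the cover, so I last saw them before closing it. The closing stroke met no unusual force.

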